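# Balance a crank on a knife edge and mark the point

### The job

The steel crank lies across the blunt knife edge and the end post of the blue stand. Without lifting it, slide it lengthwise off the post until it balances level on the knife edge alone and let go of it. Then mark its balance point by setting the orange clip astride the crank, directly over the knife edge, so that the crank stays balanced; leave the green clip where it is.

Things in the scene. Friction and masses are not known exactly. Their poses are not given: they have to be found in the camera images.
- crank: Steel crank, 0.45 kg: flat bar 20 wide (x), 16 high, along y; round dark boss 50 across, 26 high at its +y end. Flat underside; origin on it, under the balance point (centre of mass): plain end 197 mm towards -y, boss centre 101 mm, boss's near side 76 mm towards +y. Starts level, parallel to the stand's y, balance point 60 to 95 mm on the post side (+y) of the knife edge.
- stand: Fixed stand: blue base 70x215x8 mm, bright knife edge, dark end post. Origin on the bench below the middle of the knife edge. The edge runs along x, 44 mm long; its blunt top is flat, 24 mm wide (y -12 to 12), at z = 50 mm; the crank balances with its balance point within that width. Post at y = +156 mm, 16 (x) by 12 (y) mm, top also at z = 50 mm. The crank must slide towards -y.
- orange_clip: Orange plastic clip, 40 g, standing on the bench: upside-down U with a finger tab on top; 40 across (x), 26 along (y), 47 mm high. Origin: centre of its underside. Channel along y, 30 mm wide, 12 mm deep, so seated on the crank its feet are 4 mm above the crank's underside. Tab 12 mm thick (x), 26 mm long (y), z = 17 to 47 mm.
- green_clip: Green plastic clip, the same as the orange one but for the colour, standing on the bench; not needed. Origin: centre of its underside.
Mind the look-alikes: they are no part of the job. Several things have the shape of the orange_clip; the one meant has the colours described above.

How it is judged:
On the way:
1. the crank, let go, balances level on the knife edge alone (y of crank in the frame of stand between -0.014 and 0.014 m and x of crank in the frame of stand between -0.018 and 0.018 m and z of crank in the frame of stand between 0.045 and 0.055 m and angle between crank's own z axis and vertical below 0.06 rad and contact force between crank and the fingers below 0.05 N and linear speed of crank below 0.01 m/s), for 0.2 s.
At the end, for the whole second after the job is handed in: The crank rests level (within 3 degrees) on the knife edge alone, its balance point within 14 mm of the edge's middle along the crank and 18 mm across it; the orange clip sits fully down astride the crank, upright, within 14 mm of the balance point along the crank; both are released and at rest (all of step 1 and y of orange_clip in the frame of crank between -0.014 and 0.014 m and x of orange_clip in the frame of crank between -0.012 and 0.012 m and z of orange_clip in the frame of crank between 0 and 0.008 m and angle between orange_clip's own z axis and vertical below 0.12 rad and angle between the y axis of orange_clip and the y axis of crank, either way round below 0.35 rad and linear speed of orange_clip below 0.01 m/s); the robot touches nothing.
It fails at once if the crank is lifted more than 20 mm off the knife edge (z of crank in the frame of stand above 0.07 m).
It fails at once if the green clip is moved by more than 15 mm (distance of green_clip from where it was at the start of the episode above 0.015 m).
It also fails if it takes over 51 s, if anything falls off the work surface, if the arm or the gripper's body presses on something with over 40 N, if the wrist force passes 120 N, or if a joint passes its speed limit or range.

### The arm

A 6-joint arm with a two-finger parallel gripper is mounted at the origin on the work surface; the furniture and walls round the work are solid. World frame = base frame: x ahead of the robot, y to its left, z up, the work surface at z = 0. Lengths are in m, angles in rad, forces in N, time in s.
With the tool pointing down it reaches from about 0.25 to 0.725 m from the base axis. Payload 4 kg.
Tool frame: the origin (TCP) lies midway between the tips of the shut fingers; the grasp point (between the pads) lies 19 mm behind it; z points along the fingers, y is the line along which they close (so a half turn about z gives the same grasp; the last joint's range is limited). The gripper opens to 85 mm and grips with 20 to 120 N. Pads are 22 mm wide; open, the fingers measure 114 mm over their backs; the gripper's body (76 mm by 85 mm) begins 54 mm behind the grasp point. The pads swing forward as they close: fully open they stand 13 mm farther back than shut.
Start: joints at [-1.259, 0.241, 0.005, 1.335, 0, 1.571], TCP at [0.153, -0.476, 0.193] pointing down, gripper open.
Joint ranges: [-2.72, 2.72], [-1.05, 1.87], [-1.09, 1.28], [-1.99, 2.15], [-1.42, 1.44], [-3.14, 3.14]. Speed limits (rad/s): [2.79, 2.79, 3.14, 3.14, 3.14, 3.14].

### API

Orientations are given as a unit quaternion [x, y, z, w].
In Python, from workcell import monitor, vision, job gives the robot as it stands.
- The arm moves only by the tool move_arm, never from a script. Its argument "moves" is a list that holds one entry, the list of rows, each a list of 5 numbers: the shift along the world's x, y, z in m, then the turn about the world's z in degrees, then the opening in per cent of the stroke, from 0 (shut) to 100 (fully open). In form: [[[x, y, z, turn, gripper], ...]]. A call has 1 to 5 rows; each row is the pose to reach, as a shift and turn from the pose commanded when the call began; what a row does not reach only later rows make up. A row lasts 1/8 s, in which the tool goes at most 62.5 mm and 10.7 degrees, less where a joint would pass 70% of its speed; a pose out of reach is approached as far as the arm can. A call with a gripper value outside its range is refused whole. The fingers move at their own pace and stop on an object; the grip force is fixed at half the most. Time passes only in rows, so rows that repeat a pose let the fingers close. It gives the time, the measured TCP pose, the force, the opening and the grip force at its end, in the units of the state.
- monitor.get_obs(): the state, without advancing time (a new reading comes with each control period).
- vision.camera(name): name is "scene" or "top" or "wrist"; returns a dict with "color" (480x640x3 uint8, red, green, blue), "camera_matrix" (3x3 intrinsics, pixels), "k1" (the pictures are not rectified: a ray, as slopes to the right and down, at radius r is drawn at 1 + k1 r^2 times it, then the intrinsics apply), "eye" and "attitude" of the camera in the world; the wrist camera has in their place "hand_eye" (4x4, takes a point from camera to tool coordinates, whose origin is the TCP and whose axes are the flange's). Camera axes: x right, y up, looking along -z (the intrinsics and any distortion apply to the point x, -y, -z); pixel columns grow to the right and rows downward; lengths in m; the calibration is good to about 2 mm. A picture is of the moment at which its call begins: read the wrist's pose just before it. There is no depth.
- job.job_done(): hands the job in; it is judged then, once.
The state is a dict: "clock": time; "joint_pos": joint angles; "joint_vel": joint speeds; "tau": joint torques, N m; "eef_pos": TCP position; "tool_rot": TCP orientation; "ft_force": force on the tool from outside, world axes, zero at the start; "ft_torque": the same for the moment, N m; "grip_width": finger opening in m; "grasp_force": force on a finger pad.
Only numpy, scipy, OpenCV 4.12 (cv2) and the standard library are available. Lean on these libraries where they do the work, as an engineer would, in place of code of your own. Each camera call takes 0.05 s, during which the arm holds its last target. There are 200 camera calls.

## Working session

There is one attempt and no reset: what is moved stays moved. The work goes in short steps, Python scripts to look and compute and a tool call to move; the robot and the scene stay as the last step left them, time stands still between calls to the robot, and variables do not carry over. Pictures are saved under pics/ and viewed, at most 10 in all, crops included, and the job is handed in when it is done.

Besides the shell and the picture viewer there is one more tool, called after "Call:" as a command line: name --argument value ..., lists and objects as JSON in quotes. move_arm: Moves the arm, as the interface text tells. Its arguments: {"type":"object","properties":{"moves":{"type":"array","items":{"type":"array","items":{"type":"array","items":{"type":"number"}}}}},"required":["moves"]}

```bash
mkdir -p pics; cat > h.py <<'E'
import numpy as np,cv2
from scipy.spatial.transform import Rotation as R
from workcell import monitor,vision,job
def grab(name,fn=None):
    o=monitor.get_obs(); c=vision.camera(name)
    if fn: cv2.imwrite('pics/'+fn,c['color'][:,:,::-1])
    if 'hand_eye' in c:
        T=np.eye(4);T[:3,:3]=R.from_quat(o['tool_rot']).as_matrix();T[:3,3]=o['eef_pos']
        M=T@np.array(c['hand_eye'])
    else:
        M=np.eye(4);a=np.array(c['attitude']);M[:3,:3]=a if a.shape==(3,3) else R.from_quat(a).as_matrix();M[:3,3]=c['eye']
    c['M']=M; return c
def pt(c,uv,z):
    uv=np.atleast_2d(np.array(uv,float)); K=np.array(c['camera_matrix'])
    d=(uv-[K[0,2],K[1,2]])/[K[0,0],K[1,1]]
    p=d.copy()
    for _ in range(20): p=d/(1+c['k1']*(p**2).sum(1,keepdims=True))
    r=np.c_[p[:,0],-p[:,1],-np.ones(len(p))]@c['M'][:3,:3].T
    e=c['M'][:3,3]
    return e+r*((z-e[2])/r[:,2])[:,None]
E
python3 - <<'E'
from h import *
a=grab('scene');b=grab('top','top.png')
cv2.imwrite('pics/sc.png',a['color'][:,:,::-1])
for c in(a,b):print(c['M'].round(3),c['k1'],np.array(c['camera_matrix']).round(1).tolist())
print(monitor.get_obs()['tool_rot'],monitor.get_obs()['grip_width'])
E
```

```text
[[-0.749  0.279 -0.601 -0.014]
 [-0.662 -0.326  0.675  0.627]
 [-0.007  0.903  0.429  0.432]
 [ 0.     0.     0.     1.   ]] 0.007151180504362693 [[451.9, 0.0, 318.4], [0.0, 451.9, 237.2], [0.0, 0.0, 1.0]]
[[-0.005  0.994 -0.111  0.445]
 [-0.999 -0.009 -0.039  0.044]
 [-0.04   0.111  0.993  0.894]
 [ 0.     0.     0.     1.   ]] -0.014807120833784026 [[546.7, 0.0, 324.2], [0.0, 546.7, 237.7], [0.0, 0.0, 1.0]]
[ 9.87870542e-01  1.55276860e-01 -1.44161834e-04 -9.31926420e-04] 0.08529803987403131
```

View pics/top.png

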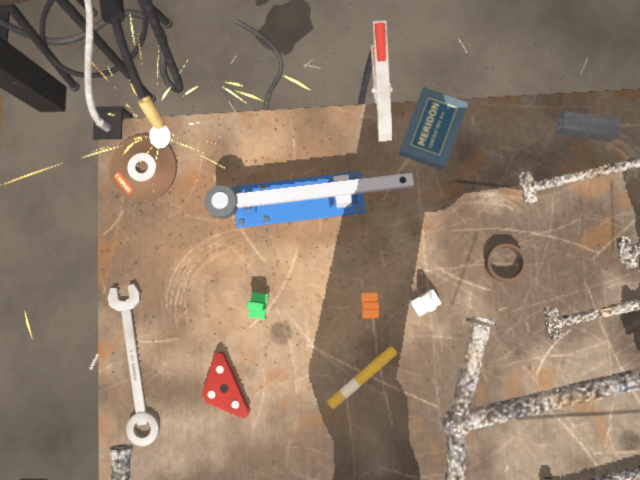

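View pics/sc.png

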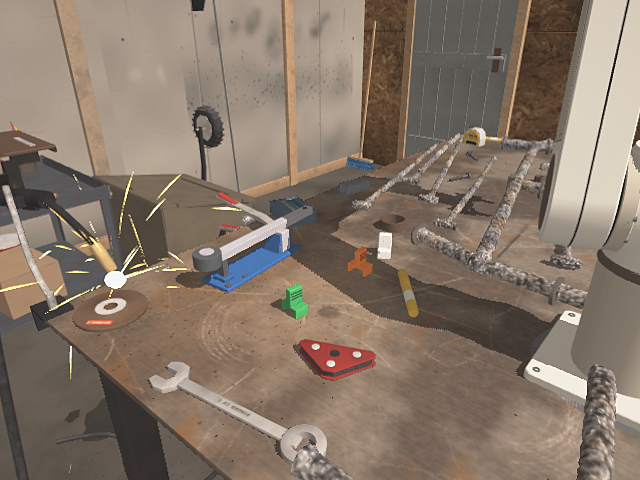

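The top view shows the crank with its boss at (220,201) and plain end near (412,180), the knife edge at about (343,190), and the blue base around it. Things that could be taken for the orange clip are the orange one at (370,305), the green one at (258,305) and the white one at (425,301). By colour I choose the one at (370,305).

```bash
python3 - <<'E'
from h import *
c=grab('top');im=c['color'];hsv=cv2.cvtColor(im,cv2.COLOR_RGB2HSV)
def big(m,box):
    x0,y0,x1,y1=box;k=np.zeros(m.shape,np.uint8);k[y0:y1,x0:x1]=m[y0:y1,x0:x1]*255
    cs,_=cv2.findContours(k,cv2.RETR_EXTERNAL,cv2.CHAIN_APPROX_NONE);return k,max(cs,key=cv2.contourArea)
H,S,V=cv2.split(hsv)
for n,m,box,z in [('orange',(H<15)&(S>180)&(V>120),(350,280,392,330),.03),('green',(H>45)&(H<80)&(S>120),(235,270,280,330),.03)]:
    k,q=big(m,box);r=cv2.minAreaRect(q);bp=cv2.boxPoints(r);print(n,r,cv2.boundingRect(q));print(pt(c,bp,z).round(4)[:,:2].tolist(),pt(c,[r[0]],z).round(4))
m=(H>98)&(H<125)&(S>130)&(V>70)
k,_=big(m,(225,160,375,235));pp=cv2.findNonZero(k);r=cv2.minAreaRect(pp);w=pt(c,cv2.boxPoints(r),.008)
print('base',r,w.round(4)[:,:2].tolist(),w.mean(0).round(4))
s=cv2.resize(im[150:240,195:425][:,:,::-1],None,fx=3.4,fy=3.4,interpolation=2)
t=cv2.resize(im[275:335,340:400][:,:,::-1],(240,240),interpolation=2)
out=np.zeros((560,s.shape[1],3),np.uint8);out[:s.shape[0]]=s;out[310:550,:240]=t
a=grab('scene')['color'];t=cv2.resize(a[190:310,180:320][:,:,::-1],(280,240));out[310:550,260:540]=t
cv2.imwrite('pics/crop.png',out);print(s.shape)
E
```

```text
orange ((374.29998779296875, 311.3999938964844), (5.515432834625244, 9.192388534545898), 8.130102157592773) (371, 307, 7, 10)
[[0.4181, 0.0049], [0.4322, 0.0027], [0.4309, -0.0058], [0.4168, -0.0036]] [[ 0.4245 -0.0005  0.03  ]]
green ((256.3900146484375, 304.7699890136719), (18.52619743347168, 24.324474334716797), 8.13010311126709) (247, 293, 21, 25)
[[0.4188, 0.2021], [0.4566, 0.1971], [0.4524, 0.1678], [0.4147, 0.173]] [[0.4356 0.185  0.03  ]]
base ((298.0296325683594, 199.4488525390625), (40.66522979736328, 128.5210418701172), 83.21102905273438) [[0.63, 0.2315], [0.6528, 0.0195], [0.5853, 0.0125], [0.5623, 0.2225]] [0.6076 0.1215 0.008 ]
(306, 782, 3)
```

View pics/crop.png

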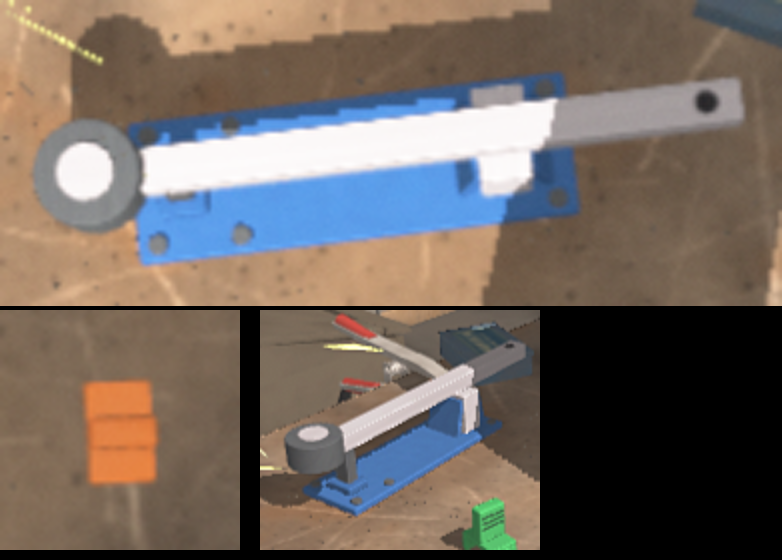

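```bash
python3 - <<'E'
from h import *
c=grab('top')
f=lambda X,Y,z:pt(c,[[195+X/3.4-.35,150+Y/3.4-.35]],z)[0]
k=f(501.5,135,.05);boss=f(88,174,.076);end=f(742,100,.066)
d=boss[:2]-end[:2];L=np.linalg.norm(d);u=d/L;print('knife',k,'boss',boss,'end',end,L,np.degrees(np.arctan2(-d[0],d[1])))
com=.5*(end[:2]+u*197e-3+boss[:2]-u*.101);print('com',com,'rel knife along',(com-k[:2])@u,'across',(com-k[:2])@[u[1],-u[0]])
print('grasp',com+u*.045)
g=lambda X,Y,z:pt(c,[[340+X/4-.4,275+(Y-310)/4-.4]],z)[0]
for X,Y,z in[(84,382,.017),(150,381,.017),(88,418,.047),(156,416,.047),(90,447,.047),(157,445,.047),(91,484,.017),(156,482,.017)]:print(g(X,Y,z).round(4))
E
```

```text
knife [0.61496553 0.04806099 0.05      ] boss [0.59426109 0.23416859 0.076     ] end [ 0.62645152 -0.06067428  0.066     ] 0.29659491308677066 6.230775079705826
com [0.60514671 0.13446361] rel knife along 0.08695789369869307 across -0.00038325446292106907
grasp [0.60026271 0.17919779]
[0.454  0.0202 0.017 ]
[ 0.4543 -0.006   0.017 ]
[0.4399 0.0197 0.047 ]
[ 0.4406 -0.0064  0.047 ]
[0.4289 0.019  0.047 ]
[ 0.4295 -0.0066  0.047 ]
[0.4137 0.0179 0.017 ]
[ 0.4144 -0.0078  0.017 ]
```

Call:
move_arm --moves '[[[0.02, 0.05, 0.05, 10, 60], [0.06, 0.1, 0.1, 20, 60], [0.1, 0.15, 0.12, 30, 60], [0.14, 0.2, 0.12, 40, 60], [0.18, 0.25, 0.12, 50, 60]]]'

```text
clock: 0.88
eef_pos: [0.3136, -0.2509, 0.3127]
tool_rot: [0.828, 0.56, 0.0, 0.001]
ft_force: [1.8, -0.5, 0.5]
grip_width: 0.0512
grasp_force: 0.0
```

Call:
move_arm --moves '[[[0.034, 0.05, -0.01, 6, 60], [0.067, 0.1, -0.02, 12, 60], [0.1, 0.15, -0.04, 18, 60], [0.134, 0.2, -0.05, 24, 60], [0.167, 0.25, -0.07, 28.2, 60]]]'

```text
clock: 1.5
eef_pos: [0.4805, -0.0007, 0.2421]
tool_rot: [0.668, 0.745, 0.001, 0.001]
ft_force: [0.2, -0.4, 0.6]
grip_width: 0.0513
grasp_force: 0.0
```

Call:
move_arm --moves '[[[0.034, 0.05, -0.02, 0, 60], [0.067, 0.1, -0.05, 0, 60], [0.101, 0.15, -0.08, 0, 60], [0.101, 0.15, -0.1, 0, 60], [0.101, 0.15, -0.1, 0, 60]]]'

```text
clock: 2.12
eef_pos: [0.5782, 0.1478, 0.1388]
tool_rot: [0.668, 0.744, -0.003, -0.002]
ft_force: [0.1, -0.2, 0.4]
grip_width: 0.0511
grasp_force: 0.0
```

```bash
python3 - <<'E'
from h import *
c=grab('wrist','w1.png');o=monitor.get_obs();print(o['eef_pos'],R.from_quat(o['tool_rot']).as_matrix().round(3).tolist())
E
```

```text
[0.57905316 0.14724712 0.14084014] [[-0.106, 0.994, -0.003], [0.994, 0.106, -0.001], [-0.001, -0.003, -1.0]]
```

View pics/w1.png

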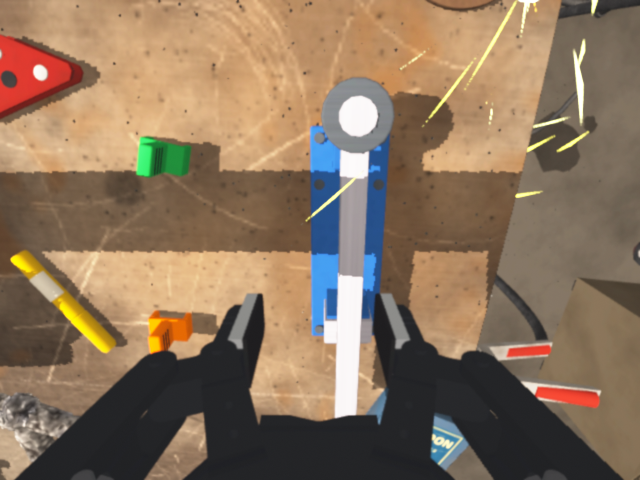

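The wrist view shows the crank running from the boss at (357,116) down between the fingers at (345,400), and the knife edge at about (348,330). The orange clip is at (168,330) and the green one at (163,157).

```bash
python3 - <<'E'
from h import *
c=grab('wrist');o=monitor.get_obs();print(o['eef_pos'],c['k1'],c['M'].round(3)[:3,3])
b=pt(c,[[357,116]],.076)[0];print('boss',b)
q=pt(c,[[340,170],[368,170],[338.5,270],[363,270],[336,390],[360,390]],.066);print('bar',q.round(4))
print('knife',pt(c,[[324,330],[374,330],[324,343],[370,343],[340,317]],.05).round(4))
im=c['color'];H,S,V=cv2.split(cv2.cvtColor(im,cv2.COLOR_RGB2HSV))
m=((H<16)&(S>150)&(V>60)).astype(np.uint8)*255;m[:290]=0;m[360:]=0;m[:,:140]=0;m[:,200:]=0
print(cv2.boundingRect(cv2.findNonZero(m)))
E
```

```text
[0.57986776 0.14692109 0.14233154] -0.04261090633584702 [0.57  0.231 0.321]
boss [0.59424785 0.23447969 0.076     ]
bar [[ 0.5881  0.1957  0.066 ]
 [ 0.6087  0.1979  0.066 ]
 [ 0.5971  0.1152  0.066 ]
 [ 0.617   0.1174  0.066 ]
 [ 0.6105 -0.0083  0.066 ]
 [ 0.633  -0.0059  0.066 ]]
knife [[0.5931 0.0459 0.05  ]
 [0.6393 0.0509 0.05  ]
 [0.5948 0.0315 0.05  ]
 [0.6379 0.0362 0.05  ]
 [0.6061 0.0614 0.05  ]]
(149, 309, 44, 46)
```

Call:
move_arm --moves '[[[0.021, 0.027, -0.02, 0, 60], [0.021, 0.027, -0.05, 0, 60], [0.021, 0.027, -0.08, 0, 60], [0.021, 0.027, -0.1, 0, 60], [0.021, 0.027, -0.1, 0, 60]]]'

```text
clock: 2.85
eef_pos: [0.6005, 0.1731, 0.0422]
tool_rot: [0.669, 0.743, -0.001, -0.0]
ft_force: [0.2, -0.1, 0.8]
grip_width: 0.0511
grasp_force: 0.0
```

Call:
move_arm --moves '[[[0, 0, 0, 0, 60], [0, 0, 0, 0, 60]]]'

```text
clock: 3.1
eef_pos: [0.6025, 0.1744, 0.0441]
tool_rot: [0.669, 0.743, 0.002, 0.001]
ft_force: [-0.6, 0.3, -0.3]
grip_width: 0.0511
grasp_force: 0.0
```

Call:
move_arm --moves '[[[-0.001, 0, -0.004, 0, 60], [-0.001, 0, -0.004, 0, 30], [-0.001, 0, -0.004, 0, 0], [-0.001, 0, -0.004, 0, 0], [-0.001, 0, -0.004, 0, 0]]]'

```text
clock: 3.72
eef_pos: [0.6001, 0.1744, 0.0379]
tool_rot: [0.669, 0.744, -0.0, -0.0]
ft_force: [-0.2, 0.1, 0.3]
grip_width: 0.0002
grasp_force: 0.0
```

Call:
move_arm --moves '[[[0, 0, 0, 0, 0], [0, 0, 0, 0, 0]]]'

```text
clock: 3.98
eef_pos: [0.6001, 0.1743, 0.038]
tool_rot: [0.669, 0.744, 0.0, 0.0]
ft_force: [0.9, -0.9, -0.3]
grip_width: 0.0
grasp_force: 0.0
```

```bash
python3 - <<'E'
from h import *
w=grab('wrist');s=grab('scene');t=grab('top')
out=np.zeros((600,800,3),np.uint8)
out[:300,:400]=cv2.resize(w['color'],(400,300));out[300:,:400]=cv2.resize(t['color'][120:345,180:480],(400,300));out[:300,400:]=cv2.resize(s['color'][150:330,150:390],(400,300))
cv2.imwrite('pics/f.png',out[:,:,::-1])
E
```

```text
(no output)
```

View pics/f.png

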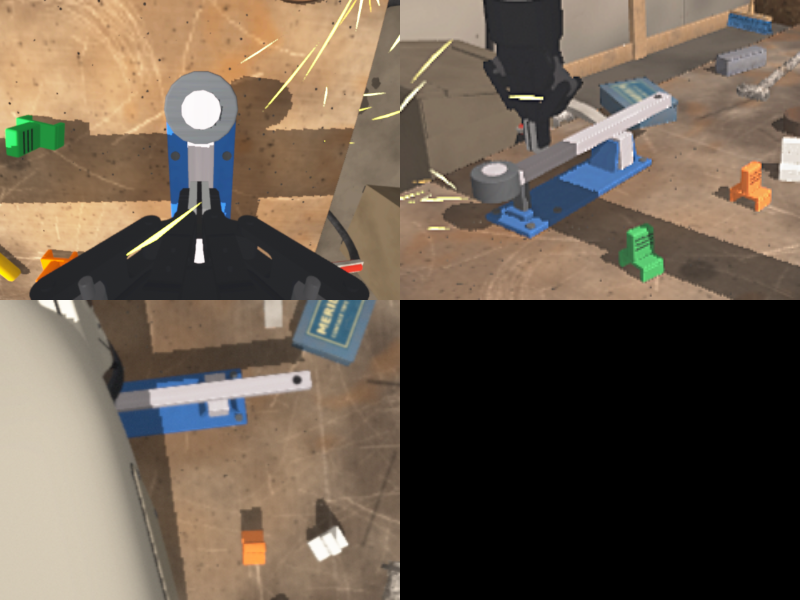

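```bash
python3 - <<'E'
from h import *
w=grab('wrist');s=grab('scene');o=monitor.get_obs();print(o['eef_pos'],o['joint_pos'])
def proj(c,p):
    q=c['M'][:3,:3].T@(np.array(p)-c['M'][:3,3]);q=np.array([q[0],-q[1]])/-q[2];q=q*(1+c['k1']*(q@q));K=np.array(c['camera_matrix']);return (q*[K[0,0],K[1,1]]+[K[0,2],K[1,2]]).round(1)
for p in (o['eef_pos'],np.array(o['eef_pos'])+[0,0,.03]):print(proj(w,p),proj(s,p))
out=np.hstack([cv2.resize(w['color'][230:380,240:390],(400,400),interpolation=2),cv2.resize(s['color'][190:290,190:290],(400,400),interpolation=2)])
cv2.imwrite('pics/g.png',out[:,:,::-1])
E
```

```text
[0.60007556 0.17435771 0.03795304] [ 2.82775698e-01  5.85741145e-01  1.13505048e-01  1.09859021e+00
 -3.98128168e-06  1.74770320e+00]
[320.9 271.1] [234.1 257.2]
[321.2 296.7] [232.7 242.7]
```

View pics/g.png

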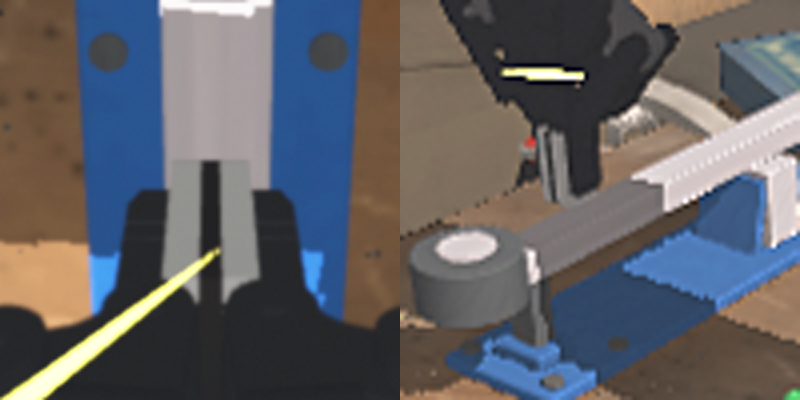

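The fingers read fully shut, yet both views show the tips ending at the bar's top: wrist at about (320,290), scene at about (235,239). The scene position projected from the reported TCP is (234,257). I'll check the reported pose against landmarks.

```bash
python3 - <<'E'
from h import *
w=grab('wrist');o=monitor.get_obs();print(o['eef_pos'],o['grip_width'],o['grasp_force'],o['ft_force'],o['tau'])
print(np.array(w['hand_eye']).round(3).tolist())
im=w['color'];g=cv2.cvtColor(im,cv2.COLOR_RGB2GRAY)
# bar width just above the finger tips and boss outline
m=cv2.inRange(cv2.cvtColor(im,cv2.COLOR_RGB2HSV),(98,130,50),(125,255,255))
for r in(245,260,275):
    x=np.where(m[r])[0];x=x[(x>200)&(x<440)];l=x[x<320].max();h=x[x>320].min();print(r,x.min(),l,h,x.max(),pt(w,[[l+.5,r],[h-.5,r]],.066)[:,:2].round(4).tolist(),pt(w,[[x.min(),r],[x.max(),r]],.008)[:,:2].round(4).tolist())
print(pt(w,[[320,176]],.076))
E
```

```text
[0.600111   0.17436098 0.03794084] -0.0001616567509403289 0.0 [ 0.80491654 -1.11314729 -0.3914202 ] [ 1.46133707e-04 -5.09863651e+01  2.32678467e+01  1.72367847e-03
  1.03323559e-04 -7.00772901e-06]
[[-0.0, 0.945, 0.328, 0.084], [1.0, -0.0, 0.001, -0.001], [0.001, 0.328, -0.945, -0.18], [0.0, 0.0, 0.0, 1.0]]
245 270 299 343 373 [[0.5869, 0.1997], [0.6072, 0.2019]] [[0.5665, 0.1757], [0.6336, 0.1828]]
260 270 299 343 372 [[0.5876, 0.192], [0.6082, 0.1942]] [[0.5671, 0.165], [0.6346, 0.1722]]
275 271 300 342 371 [[0.5888, 0.1841], [0.6087, 0.1863]] [[0.5684, 0.1541], [0.6357, 0.1613]]
[[0.59291501 0.23482495 0.076     ]]
```

Call:
move_arm --moves '[[[0, 0, 0.02, 0, 0], [0, 0, 0.05, 0, 0], [0, 0, 0.05, 0, 0], [0, 0, 0.05, 0, 0]]]'

```text
clock: 4.78
eef_pos: [0.5998, 0.1743, 0.0875]
tool_rot: [0.669, 0.744, -0.0, -0.0]
ft_force: [-0.0, 0.1, 0.3]
grip_width: 0.0005
grasp_force: 0.0
```

```bash
cat >> h.py <<'E'
def proj(c,p):
    q=c['M'][:3,:3].T@(np.array(p)-c['M'][:3,3]);q=np.array([q[0],-q[1]])/-q[2];q=q*(1+c['k1']*(q@q));K=np.array(c['camera_matrix']);return (q*[K[0,0],K[1,1]]+[K[0,2],K[1,2]]).round(1)
E
python3 - <<'E'
from h import *
w=grab('wrist');s=grab('scene');o=monitor.get_obs();e=np.array(o['eef_pos']);print(e)
for d in (0,.019,.03,.04):print(d,proj(w,e+[0,0,d]),proj(w,e+[-.001,.011,d]),proj(s,e+[0,0,d]))
out=np.hstack([cv2.resize(w['color'][230:380,240:390],(400,400),interpolation=2),cv2.resize(s['color'][180:280,190:290],(400,400),interpolation=2)])
cv2.imwrite('pics/g2.png',out[:,:,::-1])
E
```

```text
[0.59914235 0.17407737 0.08660872]
0 [319.8 270.7] [320.1 253. ] [232.2 233.6]
0.019 [319.9 285.8] [320.2 266.7] [231.3 224.1]
0.03 [319.9 296.1] [320.3 276. ] [230.7 218.4]
0.04 [319.9 306.5] [320.3 285.5] [230.2 213.3]
```

View pics/g2.png

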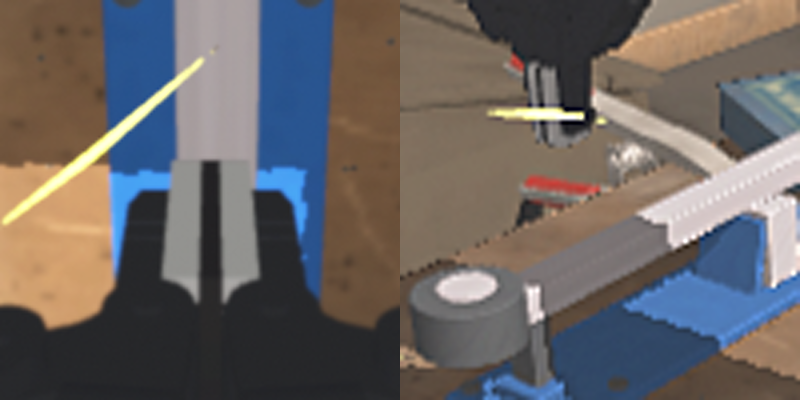

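The tips sit at the same wrist pixel (319,290) with the hand raised clear of the bar. So the real fingertips end about 30 mm short of the reported TCP and were only skimming the bar's top. I'll go about 30 mm lower for the grasp.

Call:
move_arm --moves '[[[0.001, 0, 0, 0, 60], [0.001, 0, 0, 0, 60], [0.001, 0, -0.03, 0, 60], [0.001, 0, -0.06, 0, 60], [0.001, 0, -0.06, 0, 60]]]'

```text
clock: 5.5
eef_pos: [0.5983, 0.1735, 0.025]
tool_rot: [0.669, 0.744, -0.003, -0.002]
ft_force: [-0.3, -0.3, -0.3]
grip_width: 0.0515
grasp_force: 0.0
```

Call:
move_arm --moves '[[[0, 0, -0.013, 0, 60], [0, 0, -0.013, 0, 60], [0, 0, -0.013, 0, 60]]]'

```text
clock: 5.88
eef_pos: [0.6017, 0.1745, 0.0158]
tool_rot: [0.669, 0.744, 0.001, 0.0]
ft_force: [-0.1, 0.3, 0.8]
grip_width: 0.0513
grasp_force: 0.0
```

Call:
move_arm --moves '[[[0, 0, 0, 0, 30], [0, 0, 0, 0, 10], [0, 0, 0, 0, 10], [0, 0, 0, 0, 10]]]'

```text
clock: 6.38
eef_pos: [0.6015, 0.1745, 0.0158]
tool_rot: [0.669, 0.744, 0.001, 0.0]
ft_force: [-0.8, -0.7, 6.0]
grip_width: 0.0185
grasp_force: 61.0
```

Call:
move_arm --moves '[[[0.001, -0.01, 0, 0, 10], [0.003, -0.025, 0, 0, 10], [0.0045, -0.042, 0, 0, 10], [0.006, -0.056, 0, 0, 10], [0.007, -0.066, 0, 0, 10]]]'

```text
clock: 7.0
eef_pos: [0.6089, 0.1097, 0.0157]
tool_rot: [0.668, 0.744, 0.002, -0.0]
ft_force: [0.9, 5.0, 2.3]
grip_width: 0.0184
grasp_force: 60.6
```

Call:
move_arm --moves '[[[0.001, -0.01, 0, 0, 10], [0.002, -0.02, 0, 0, 10], [0.002, -0.02, 0, 0, 10], [0.002, -0.02, 0, 0, 10]]]'

```text
clock: 7.5
eef_pos: [0.611, 0.0883, 0.0156]
tool_rot: [0.669, 0.744, 0.001, 0.001]
ft_force: [-0.2, 1.8, 5.9]
grip_width: 0.0184
grasp_force: 61.0
```

```bash
python3 - <<'E'
from h import *
w=grab('wrist');o=monitor.get_obs();print(o['eef_pos'],o['ft_force'],o['grip_width'])
im=w['color'];a=im[60:300,200:440];t=grab('top')['color'][120:360,200:520]
cv2.imwrite('pics/s1.png',np.hstack([cv2.resize(a,(390,390),interpolation=2),cv2.resize(t,(400,300),interpolation=2)[:390] if 0 else cv2.copyMakeBorder(cv2.resize(t,(400,300)),0,90,0,0,0)])[:,:,::-1])
E
```

```text
[0.61099988 0.08833699 0.01561727] [0.47267023 1.47868784 5.02669524] 0.018332168758948737
```

View pics/s1.png

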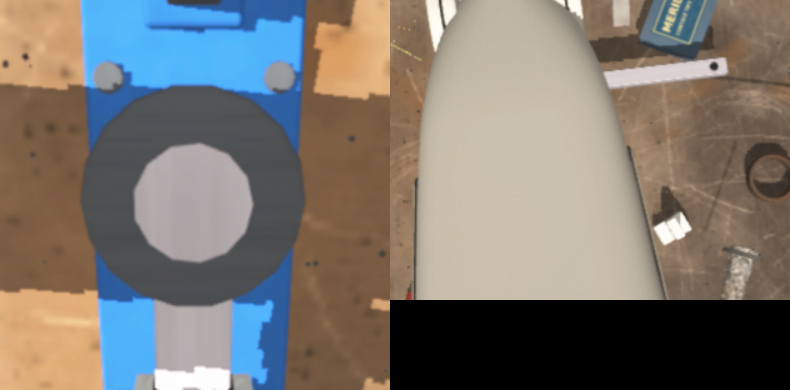

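The crop shows the boss centred at about (193,196), which is wrist pixel (318.8,180.6). The plain end is at top-camera pixel (469.6,173.6), and the post at the top of the crop is clear of the boss.

```bash
python3 - <<'E'
from h import *
w=grab('wrist');t=grab('top')
b=pt(w,[[318.8,180.6]],.076)[0][:2];e=pt(t,[[469.6,173.6]],.066)[0][:2]
u=(b-e)/np.linalg.norm(b-e);print(b,e,np.linalg.norm(b-e),np.degrees(np.arctan2(-u[0],u[1])))
k=np.array([.615,.047])
for c in(b-u*.101,e+u*.197):print(c,(c-k)@u,(c-k)@[u[1],-u[0]])
E
```

```text
[0.60300119 0.15072037] [ 0.63386953 -0.14730501] 0.29961972410585014 5.913392877714389
[0.61340672 0.05025781] 0.0034046257437374983 -0.001249162940035138
[0.61357359 0.04864671] 0.0017849016378873748 -0.0012491629400351078
```

Call:
move_arm --moves '[[[0, -0.002, 0, 0, 10], [0, -0.002, 0, 0, 10], [0, -0.002, 0, 0, 10]]]'

```text
clock: 8.07
eef_pos: [0.6109, 0.0879, 0.0157]
tool_rot: [0.668, 0.744, 0.001, -0.0]
ft_force: [-0.1, 5.8, 5.9]
grip_width: 0.0184
grasp_force: 61.1
```

Call:
move_arm --moves '[[[0, 0, 0, 0, 22], [0, 0, 0, 0, 24], [0, 0, 0, 0, 35], [0, 0, 0, 0, 50], [0, 0, 0, 0, 55]]]'

```text
clock: 8.7
eef_pos: [0.6096, 0.0859, 0.0144]
tool_rot: [0.669, 0.743, -0.001, -0.0]
ft_force: [0.2, -0.7, 0.7]
grip_width: 0.0474
grasp_force: 0.0
```

Call:
move_arm --moves '[[[0, 0, 0.01, 0, 55], [0, 0, 0.04, 0, 55], [0, 0, 0.08, 0, 55], [0, 0, 0.13, 0, 55], [0, 0, 0.16, 0, 55]]]'

```text
clock: 9.32
eef_pos: [0.6113, 0.0864, 0.179]
tool_rot: [0.669, 0.744, 0.002, 0.002]
ft_force: [1.1, -0.1, 0.6]
grip_width: 0.0471
grasp_force: 0.0
```

Call:
move_arm --moves '[[[-0.05, -0.02, 0, 0, 55], [-0.1, -0.04, 0, 0, 55], [-0.15, -0.06, 0, -2, 55], [-0.17, -0.08, 0, -4, 55], [-0.17, -0.08, 0, -4, 55]]]'

```text
clock: 9.95
eef_pos: [0.4391, 0.0055, 0.1762]
tool_rot: [0.695, 0.719, 0.001, 0.001]
ft_force: [0.1, 0.1, 0.5]
grip_width: 0.047
grasp_force: 0.0
```

```bash
python3 - <<'E'
from h import *
o=monitor.get_obs();print(o['eef_pos'],o['clock'],R.from_quat(o['tool_rot']).as_matrix().round(3).tolist())
w=grab('wrist');t=grab('top');s=grab('scene')
out=np.zeros((600,800,3),np.uint8)
out[:300,:400]=cv2.resize(w['color'],(400,300));out[:300,400:]=cv2.resize(s['color'][150:330,150:390],(400,300));out[300:,:400]=cv2.resize(t['color'][120:345,180:480],(400,300))
out[300:,400:]=cv2.resize(w['color'][150:390,60:380],(400,300))
cv2.imwrite('pics/r1.png',out[:,:,::-1])
E
```

```text
[0.43906022 0.00548023 0.1761691 ] 9.95 [[-0.034, 0.999, 0.002], [0.999, 0.034, -0.0], [-0.0, 0.002, -1.0]]
```

View pics/r1.png

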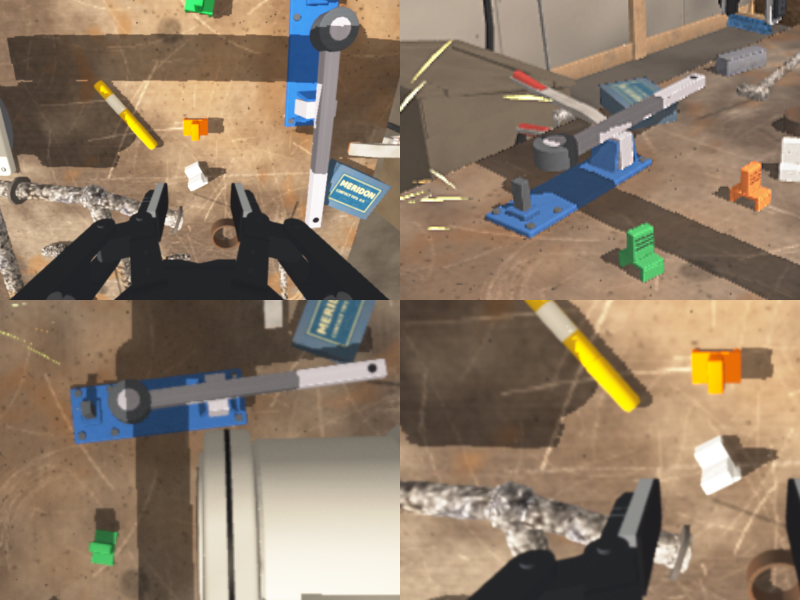

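The scene view shows the crank level on the knife edge alone, clear of the post. The orange clip is at wrist pixel (314,205), untouched, and the white clip is clear of the grasp.

```bash
python3 - <<'E'
from h import *
t=grab('top');w=grab('wrist')
b=pt(t,[[276.6,195]],.076)[0][:2];e=pt(t,[[469.6,172.3]],.066)[0][:2]
u=(b-e)/np.linalg.norm(b-e);print(b,e,np.linalg.norm(b-e),np.degrees(np.arctan2(-u[0],u[1])))
k=np.array([.615,.047])
for c in(b-u*.101,e+u*.197):print(c,(c-k)@u,(c-k)@[u[1],-u[0]])
H,S,V=cv2.split(cv2.cvtColor(w['color'],cv2.COLOR_RGB2HSV))
m=((H<18)&(S>190)&(V>90)).astype(np.uint8)*255;m[:170]=0;m[240:]=0;m[:,:280]=0;m[:,345:]=0
q=cv2.findNonZero(m);x,y,a,h=cv2.boundingRect(q);print(x,y,a,h)
# far (upper) edge ends of shoulders z=.017: rows y ; 
print(pt(w,[[x,y+1],[x+a,y+1]],.017).round(4).tolist(),proj(w,[.4343,.0062,.047]),proj(w,[.4343,.0192,.017]),proj(w,[.4343,-.0068,.017]))
E
```

```text
[0.60223643 0.14796954] [ 0.6358996  -0.14737563] 0.2972574217476991 6.502458756781095
[0.61367426 0.04761927] 0.0007654209822422799 -0.0012470855265803357
[0.61359016 0.04835707] 0.0015079992345432105 -0.0012470855265803535
291 191 40 35
[[0.4119, 0.019, 0.017], [0.4519, 0.0205, 0.017]] [312.5 213. ] [313.4 192.6] [312.6 217.6]
```

Call:
move_arm --moves '[[[-0.006, 0.001, -0.05, 0, 55], [-0.006, 0.001, -0.1, 0, 55], [-0.006, 0.001, -0.14, 0, 55], [-0.006, 0.001, -0.165, 0, 55], [-0.006, 0.001, -0.165, 0, 55]]]'

```text
clock: 10.82
eef_pos: [0.4324, 0.0078, 0.0079]
tool_rot: [0.694, 0.72, -0.002, -0.002]
ft_force: [0.0, -0.5, 0.3]
grip_width: 0.0471
grasp_force: 0.0
```

Call:
move_arm --moves '[[[0, 0, -0.01, 0, 55], [0, 0, -0.017, 0, 55], [0, 0, -0.017, 0, 55], [0, 0, -0.017, 0, 55]]]'

```text
clock: 11.32
eef_pos: [0.4345, 0.0073, -0.0066]
tool_rot: [0.694, 0.72, 0.0, 0.0]
ft_force: [0.1, 0.6, 0.2]
grip_width: 0.0467
grasp_force: 0.0
```

Call:
move_arm --moves '[[[0, 0, 0, 0, 30], [0, 0, 0, 0, 10], [0, 0, 0, 0, 2], [0, 0, 0, 0, 2], [0, 0, 0, 0, 2]]]'

```text
clock: 11.95
eef_pos: [0.4343, 0.0073, -0.0067]
tool_rot: [0.694, 0.72, 0.0, 0.0]
ft_force: [-1.5, -0.9, 5.8]
grip_width: 0.0102
grasp_force: 60.3
```

Call:
move_arm --moves '[[[0, 0, 0.03, 0, 2], [0, 0, 0.08, 0, 2], [0, 0, 0.12, 0, 2], [0, 0, 0.12, 0, 2], [0, 0, 0.12, 0, 2]]]'

```text
clock: 12.58
eef_pos: [0.4335, 0.0073, 0.1121]
tool_rot: [0.694, 0.72, -0.0, -0.0]
ft_force: [-0.4, -0.4, -0.9]
grip_width: 0.0103
grasp_force: 59.6
```

Call:
move_arm --moves '[[[0.04, 0.01, 0, 1, 2], [0.09, 0.02, 0, 2, 2], [0.14, 0.03, 0, 3, 2], [0.17, 0.038, 0, 4.2, 2], [0.179, 0.0415, 0, 4.2, 2]]]'

```text
clock: 13.2
eef_pos: [0.613, 0.0492, 0.1098]
tool_rot: [0.667, 0.745, -0.002, -0.001]
ft_force: [-0.8, 0.4, -0.8]
grip_width: 0.0103
grasp_force: 59.6
```

Call:
move_arm --moves '[[[0, 0, 0, 0, 2], [0, 0, 0, 0, 2], [0, 0, 0, 0, 2]]]'

```text
clock: 13.58
eef_pos: [0.6122, 0.0485, 0.1132]
tool_rot: [0.668, 0.745, -0.0, -0.0]
ft_force: [-0.2, -1.2, 0.5]
grip_width: 0.0105
grasp_force: 59.6
```

```bash
python3 - <<'E'
from h import *
o=monitor.get_obs();print(o['eef_pos'],o['grip_width'],R.from_quat(o['tool_rot']).as_matrix().round(3).tolist())
w=grab('wrist');s=grab('scene')
for c,f in((w,'wrist'),(s,'scene')):
    H,S,V=cv2.split(cv2.cvtColor(c['color'],cv2.COLOR_RGB2HSV))
    m=((H<18)&(S>170)&(V>80)).astype(np.uint8)*255
    n,l,st,ce=cv2.connectedComponentsWithStats(m)
    print(f,[(st[i].tolist(),ce[i].round(1).tolist()) for i in range(1,n) if st[i,4]>60])
e=np.array(o['eef_pos'])
for p in([.6136,.048,.114],[.5936,.048,.114],[.6336,.048,.114],[.6136,.061,.131],[.6136,.035,.131]):print(p,proj(w,p),proj(s,p))
E
```

```text
[0.61218238 0.04853143 0.11322539] 0.010462793302858361 [[-0.109, 0.994, -0.0], [0.994, 0.109, -0.0], [-0.0, -0.0, -1.0]]
wrist [([279, 258, 79, 91, 2853], [324.5, 298.1]), ([515, 283, 49, 11, 472], [539.9, 288.4]), ([550, 318, 77, 24, 1138], [590.6, 328.3])]
scene [([265, 175, 18, 25, 164], [272.2, 187.7])]
[0.6136, 0.048, 0.114] [323.3 272.8] [276.3 199. ]
[0.5936, 0.048, 0.114] [288.7 269.3] [283.3 201.4]
[0.6336, 0.048, 0.114] [357.7 276.2] [269.4 196.8]
[0.6136, 0.061, 0.131] [326.5 264.1] [271.1 192.7]
[0.6136, 0.035, 0.131] [320.9 307.9] [280.6 189.3]
```

Call:
move_arm --moves '[[[0.0015, 0, -0.02, 0, 2], [0.0015, 0, -0.04, 0, 2], [0.0015, 0, -0.048, 0, 2], [0.0015, 0, -0.048, 0, 2], [0.0015, 0, -0.048, 0, 2]]]'

```text
clock: 14.3
eef_pos: [0.6153, 0.0489, 0.066]
tool_rot: [0.667, 0.745, 0.001, 0.001]
ft_force: [-0.1, -0.0, -0.0]
grip_width: 0.0104
grasp_force: 59.6
```

Call:
move_arm --moves '[[[0, 0, 0, 0, 2], [0, 0, -0.004, 0, 2], [0, 0, -0.008, 0, 2], [0, 0, -0.008, 0, 2]]]'

```text
clock: 14.8
eef_pos: [0.614, 0.0488, 0.0563]
tool_rot: [0.667, 0.745, -0.0, -0.0]
ft_force: [0.5, 0.1, -0.1]
grip_width: 0.0107
grasp_force: 59.6
```

Call:
move_arm --moves '[[[0, 0, -0.004, 0, 2], [0, 0, -0.007, 0, 2], [0, 0, -0.007, 0, 2], [0, 0, -0.007, 0, 2]]]'

```text
clock: 15.3
eef_pos: [0.6146, 0.0489, 0.05]
tool_rot: [0.667, 0.745, 0.0, 0.0]
ft_force: [0.2, 0.4, 0.1]
grip_width: 0.0104
grasp_force: 59.6
```

Call:
move_arm --moves '[[[0, 0, -0.001, 0, 2], [0, 0, -0.002, 0, 2], [0, 0, -0.002, 0, 2]]]'

```text
clock: 15.68
eef_pos: [0.6145, 0.0488, 0.0479]
tool_rot: [0.667, 0.745, -0.0, -0.0]
ft_force: [0.2, -0.2, -0.1]
grip_width: 0.0103
grasp_force: 59.6
```

Call:
move_arm --moves '[[[0, 0, -0.001, 0, 2], [0, 0, -0.001, 0, 2], [0, 0, -0.001, 0, 13], [0, 0, -0.001, 0, 16], [0, 0, -0.001, 0, 20]]]'

```text
clock: 16.3
eef_pos: [0.6145, 0.0488, 0.0467]
tool_rot: [0.667, 0.745, -0.0, -0.0]
ft_force: [0.4, -0.1, 0.2]
grip_width: 0.0172
grasp_force: 0.0
```

Call:
move_arm --moves '[[[0, 0, 0, 0, 30], [0, 0, 0, 0, 40], [0, 0, 0, 0, 45], [0, 0, 0.02, 0, 45], [0, 0, 0.04, 0, 45]]]'

```text
clock: 16.92
eef_pos: [0.6143, 0.0488, 0.087]
tool_rot: [0.667, 0.745, -0.0, -0.0]
ft_force: [0.0, 1.2, 1.2]
grip_width: 0.0385
grasp_force: 0.0
```

Call:
move_arm --moves '[[[0, 0, 0.05, 0, 45], [0, 0, 0.1, 0, 45], [-0.05, -0.03, 0.12, 0, 45], [-0.1, -0.06, 0.12, 0, 45], [-0.14, -0.08, 0.12, 0, 45]]]'

```text
clock: 17.55
eef_pos: [0.473, -0.0321, 0.2075]
tool_rot: [0.668, 0.745, 0.0, 0.001]
ft_force: [-0.4, 0.6, 0.5]
grip_width: 0.0383
grasp_force: 0.0
```

Call:
move_arm --moves '[[[0, 0, 0, 0, 45], [0, 0, 0, 0, 45], [0, 0, 0, 0, 45], [0, 0, 0, 0, 45]]]'

```text
clock: 18.05
eef_pos: [0.4754, -0.0307, 0.2066]
tool_rot: [0.667, 0.745, -0.0, -0.0]
ft_force: [0.1, -0.7, -0.6]
grip_width: 0.0383
grasp_force: 0.0
```

```bash
python3 - <<'E'
from h import *
o=monitor.get_obs();print(o['eef_pos'],o['clock'],o['ft_force'])
w=grab('wrist');t=grab('top');s=grab('scene')
out=np.zeros((600,800,3),np.uint8)
out[:300,:400]=cv2.resize(w['color'][:300,240:],(400,300));out[:300,400:]=cv2.resize(s['color'][180:270,210:330],(400,300),interpolation=2);out[300:,:400]=cv2.resize(t['color'][130:242,250:400],(400,300))
out[300:,400:]=cv2.resize(s['color'][150:330,150:390],(400,300))
cv2.imwrite('pics/r2.png',out[:,:,::-1])
E
```

```text
[ 0.47539138 -0.03068713  0.20661391] 18.05 [ 0.07304812 -0.67852677 -0.58579187]
```

View pics/r2.png

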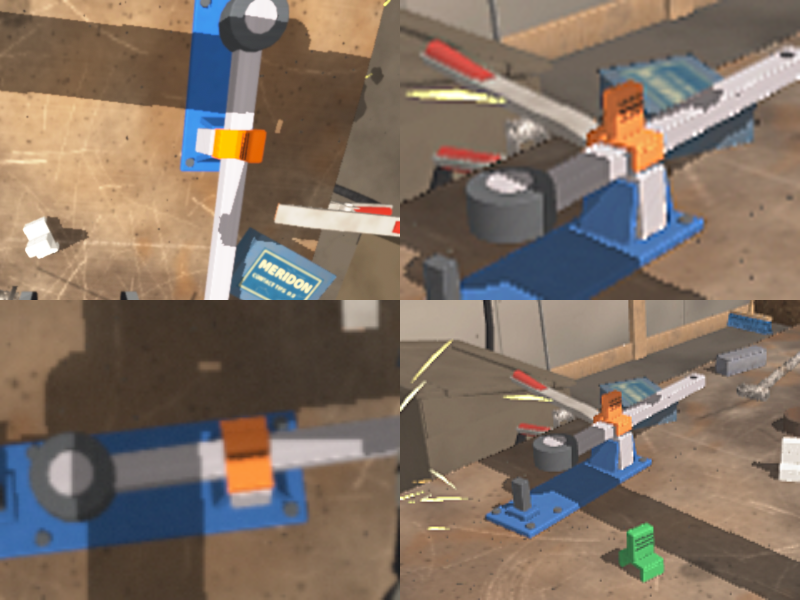

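The picture shows the crank level on the knife edge alone with the clip astride it over the edge. The clip is at scene-crop (625,130) and top-crop (247,455). I'll check its seating numerically by comparing the outline with the corner positions a seated clip should have.

```bash
python3 - <<'E'
from h import *
C=np.array([.6136,.0477,.054]);a=np.radians(6.2);Rz=R.from_euler('z',a).as_matrix()
pts=[(x,y,z) for x,z0,z1 in((20,0,17),(-20,0,17),(6,17,47),(-6,17,47)) for y in(-13,13) for z in(z0,z1)]
for n in('top','scene','wrist'):
    c=grab(n);H,S,V=cv2.split(cv2.cvtColor(c['color'],cv2.COLOR_RGB2HSV))
    m=((H<18)&(S>150)&(V>60)).astype(np.uint8)*255
    P=np.array([proj(c,C+Rz@(np.array(p)/1000)) for p in pts])
    lo,hi=P.min(0)-10,P.max(0)+10;k=np.zeros_like(m);y0,y1,x0,x1=int(lo[1]),int(hi[1]),int(lo[0]),int(hi[0]);k[y0:y1,x0:x1]=m[y0:y1,x0:x1]
    q=cv2.findNonZero(k);x,y,w,h=cv2.boundingRect(q);hull=cv2.convexHull(P.astype(np.float32))
    print(n,'seen',(x,y,x+w,y+h),'expected',P.min(0),P.max(0))
b=pt(grab('top'),[[250+72*.375,130+175*.3733]],.076)[0];print(b[:2])
E
```

```text
top seen (333, 174, 352, 202) expected [332.4 173.8] [352.3 203.2]
scene seen (266, 204, 289, 231) expected [265.7 202.5] [289.3 230.9]
wrist seen (453, 128, 508, 163) expected [452.4 127.7] [509.  162.3]
[0.60172141 0.14735378]
```

The outline matches a fully seated clip to within about 1.5 px in all three views, and the boss position puts the balance point over the knife edge.

```bash
python3 -c "
from workcell import job
print(job.job_done())"
```

```text
the job is handed in; nothing more can be done
None
```

The job is handed in at about 18 s of 51 s: the crank balances level on the knife edge alone, the orange clip is seated astride it over the edge and released, and I never touched the green clip; no verdict came back.

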